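Seat the slide carrier on the stage pins

ROBOT

A 6-joint arm with a two-finger parallel gripper is mounted at the origin on the work surface. World frame = base frame: x ahead of the robot, y to its left, z up, the work surface at z = 0. Lengths are in m, angles in rad, forces in N, time in s.
With the tool pointing down it reaches from about 0.35 to 0.975 m from the base axis. Payload 4.9 kg.
Tool frame: the origin (TCP) lies midway between the tips of the shut fingers; the grasp point (between the pads) lies 19 mm behind it; z points along the fingers, y is the direction in which the jaws open and shut (so a half turn about z gives the same grasp; the last joint's range is limited). The gripper opens to 85 mm and grips with 20 to 120 N. Pads are 22 mm wide; open, the fingers measure 114 mm over their backs; the gripper's body (76 mm by 85 mm) begins 54 mm behind the grasp point. The pads swing forward as they close: fully open they stand 13 mm farther back than shut.
Start: joints at [1.113, 0.053, 1.613, -0, 1.476, -0.119], TCP at [0.208, 0.589, 0.231] pointing down, gripper open.
Joint ranges: [-3.01, 3.01], [-1.01, 2.22], [0.06, 2.58], [-1.02, 4.17], [0.09, 2.62], [-3.14, 3.14]. Speed limits (rad/s): [2.57, 2.57, 3.14, 3.14, 3.14, 3.14].

INTERFACE

Orientations are given as a unit quaternion [w, x, y, z].
In Python, from plant import manip gives the robot as it stands. The module is installed in compiled form; this text tells all that it offers.
- The arm moves only by the tool move_arm, never from a script. Its argument "rows" is a list of rows, each an object of numbers: "tx", "ty", "tz": the shift along the tool's x, y, z in m; "ax", "ay", "az": the turn, a rotation vector about the tool's x, y, z in degrees; "jaw": the closure in counts, from 0 (fully open) to 255 (shut). In form: [{"tx": .., "ty": .., "tz": .., "ax": .., "ay": .., "az": .., "jaw": ..}, ...]. A call has 1 to 12 rows; each row shifts and turns the pose as measured when the row begins, along the tool's axes as they then stand; what a row does not reach is not made up. A row lasts 1/10 s, in which the tool goes at most 50 mm and 8.59 degrees, less where a joint would pass 70% of its speed; a pose out of reach is approached as far as the arm can. A call with a gripper value outside its range is refused whole. The fingers move at their own pace and stop on an object; the grip force is fixed at half the most. Time passes only in rows, so rows that do not move let the fingers close. It gives the time, the measured TCP pose, the force and the opening at its end, in the units of the state.
- manip.state(): the state, without advancing time (a new reading comes with each control period).
- manip.grab_frame(name): name is "side" or "top" or "wrist"; returns a dict with "color" (400x640x3 uint8, red, green, blue), "intrinsics" (3x3 intrinsics, pixels), "R" (3x3) and "t" (3): a world point X has camera coordinates R X + t. Camera axes: x right, y down, z forward; pixel columns grow to the right and rows downward; lengths in m; the calibration is good to about 2 mm. A picture is of the moment at which its call begins. There is no depth.
- manip.job_done(): hands the job in, once; it reports no verdict.
The state is a dict: "time": time; "joint_pos": joint angles; "joint_vel": joint speeds; "joint_efforts": joint torques, N m; "tool_pos": TCP position; "tool_rot": TCP orientation; "contact_force": force on the tool from outside, world axes, zero at the start; "ft_torque": the same for the moment, N m; "gripper_width": opening from 0.0 (shut) to 1.0 (fully open).
Only numpy, scipy, OpenCV 4.12 (cv2) and the standard library are available. Lean on these libraries where they do the work, as an engineer would, in place of code of your own. Each camera call takes 0.05 s, during which the arm holds its last target.

TASK

Nudge the slide carrier plate sideways across the microscope stage with your fingertips until both of its holes drop over the two brass pins and it lies flat on the lower seat, then leave it alone. Only push it along: do not pinch it by its blue lip, lift it or carry it, and do not disturb the other things on the bench.

Things in the scene. Friction and masses are not known exactly. Their poses are not given: they have to be found in the camera images.
- stage: Fixed microscope stage, 190 mm along its x; origin between the two pins, at table level, z up. Raised black deck: y from -190 to -54 mm, top 32 mm above the table. Lower grey seat: y from -54 to +60 mm, top 24 mm above the table, upright step between. Two steel knobs stick out 22 mm at the +y end, below seat level. The carrier must travel along the stage's +y, off the deck on to the seat.
- pin_near (a point): Foot, on the seat, of a fixed brass locating pin at x = -40 mm, y = 0 of the stage. 10 mm in diameter, 7.5 mm tall; above 3.5 mm it tapers to 4 mm at the tip, which helps to draw a hole that is 2 or 3 mm off on to it. The tips stand 0.5 mm below the deck's level.
- pin_far (a point): Foot of the other pin, the same, at x = +40 mm, y = 0 of the stage.
- carrier: Aluminium plate, 110 x 100 mm (x, y), 12 thick, 0.3-0.6 kg, with two glass slides. Origin: centre of underside, z up. Its -y edge carries the blue lip, a good face to push. Starts flat on the deck, 60-85 mm short of the pins, up to 18 mm off sideways, turned up to 0.15 rad. Centre of mass 9 mm towards the lip. Seated: origin and axes at the stage's, 24 mm up, lip 4 mm clear of the step.
- lip_back: Outer half of the carrier's blue lip, fixed to it: 110 mm long in x, at carrier y -50 to -44 mm, from 12 to 30 mm above the carrier's underside; its back is flush with the plate's edge. Origin at the centre of its underside.
- lip_front: Inner half of the lip, fixed to the carrier: 100 mm long, at carrier y -44 to -38 mm, from 12 to 26 mm above the underside. Origin at the centre of its underside.
- hole_near (a point): Centre, at the underside, of the carrier's through hole for pin_near: 13 mm in diameter, at x = -40 mm, y = 0 of the carrier.
- hole_far (a point): Centre, at the underside, of the other hole, for pin_far: 13 mm in diameter, at x = +40 mm, y = 0 of the carrier.
- oil_bottle: Bystander: amber glass bottle, black cap, 32 mm across, 58 mm tall, beside the stage on its +x side. Origin at the centre of its underside.
- sample_jar: Bystander: clear jar with red cap, 48 mm across, 50 mm tall, beside the stage on its +x side. Origin at the centre of its underside.
- petri_dish: Bystander: closed flat dish, 88 mm across, 14 mm tall, beside the stage on its -x side. Origin at the centre of its underside.
- slide_box: Bystander: blue box, 90 x 180 mm, 34 mm tall, on the right of the bench. Origin at the centre of its underside.
- beaker: Bystander: glass beaker, 70 mm across, 85 mm tall, on the left of the bench. Origin at the centre of its underside.
- coverslip_box: Bystander: small clear box, 45 x 45 mm, 18 mm tall, on the right of the bench. Origin at the centre of its underside.
- forceps: Bystander: steel forceps, 120 mm long, 6 mm tall, lying on the left of the bench. Origin on its underside, near the middle.

How it is judged:
At the end, for the whole second after the job is handed in: Both holes of the carrier are within 3 mm of their pins' centres and within 2 mm of the seat in height, the plate is level to 0.025 rad and at rest (horizontal distance between hole_near and pin_near below 0.003 m and horizontal distance between hole_far and pin_far below 0.003 m and z of hole_near in the frame of pin_near below 0.002 m and z of hole_far in the frame of pin_far below 0.002 m and angle between carrier's own z axis and vertical below 0.025 rad and linear speed of carrier below 0.01 m/s); the robot touches nothing.
It fails at once if the carrier is lifted (its underside's centre more than 6 mm above the deck's level) (z of carrier in the frame of stage above 0.038 m).
It fails at once if the lip is pinched: fingers press on its back and its front at once (contact force between the fingers and lip_back above 1 N and contact force between the fingers and lip_front above 1 N).
It fails at once if another thing on the bench is moved by more than 25 mm (distance of any of oil_bottle, sample_jar, petri_dish, slide_box, beaker, coverslip_box, forceps from where it was at the start of the episode above 0.025 m).
It also fails if it takes over 72 s, if anything falls off the work surface, if the arm or the gripper's body presses on something with over 40 N, if the wrist force passes 120 N, or if a joint passes its speed limit or range.

## Working session

There is one attempt and no reset: what is moved stays moved. The work goes in short steps, Python scripts to look and compute and a tool call to move; the robot and the scene stay as the last step left them, time stands still between calls to the robot, and variables do not carry over. Pictures are saved under pics/ and viewed, and the job is handed in when it is done.

Besides the shell and the picture viewer there is one more tool, called after "Request:" as a command line: name --argument value ..., lists and objects as JSON in quotes. move_arm: Moves the arm, as the interface text tells. Its arguments: {"type":"object","properties":{"rows":{"type":"array"}},"required":["rows"]}

```bash
mkdir -p pics; cat > h.py <<'E'
import numpy as np, cv2
from plant import manip
def snap(name,fn,crop=None,scale=1):
    f=manip.grab_frame(name); im=cv2.cvtColor(f["color"],cv2.COLOR_RGB2BGR)
    np.savez('pics/'+fn+'.npz',K=f["intrinsics"],R=f["R"],t=f["t"]); cv2.imwrite('pics/'+fn+'_raw.png',im)
    save(fn,fn,crop,scale); return f
def save(src,fn,crop=None,scale=1):
    im=cv2.imread('pics/'+src+'_raw.png')
    if crop: x0,y0,x1,y1=crop; im=im[y0:y1,x0:x1]
    im=cv2.resize(im,None,fx=scale,fy=scale,interpolation=cv2.INTER_CUBIC)
    cv2.imwrite('pics/'+fn+'.png',im)
def px2w(fn,u,v,z):
    d=np.load('pics/'+fn+'.npz'); K,R,t=d['K'],d['R'],d['t']
    r=R.T@np.linalg.inv(K)@np.array([u,v,1.]); c=-R.T@t
    return c+r*(z-c[2])/r[2]
def w2px(fn,X):
    d=np.load('pics/'+fn+'.npz'); p=d['K']@(d['R']@np.array(X,float)+d['t']); return p[:2]/p[2]
E
python3 - <<'E'
from h import *
s=manip.state(); print({k:np.round(v,3).tolist() for k,v in s.items()})
for n in ("top","side","wrist"): 
    f=snap(n,n+'0'); print(n,np.round(-f["R"].T@f["t"],3),np.round(f["R"],2).tolist(),f["intrinsics"][0,0])
E
```

```text
{'time': 0.0, 'joint_pos': [1.113, 0.053, 1.614, -0.0, 1.476, -0.119], 'joint_vel': [-0.0, -0.0, 0.002, -0.0, -0.002, -0.0], 'joint_efforts': [-0.002, -39.368, -37.018, -0.0, 0.007, -0.0], 'tool_pos': [0.207, 0.589, 0.23], 'tool_rot': [-0.0, 0.169, 0.986, -0.001], 'contact_force': [0.549, 0.256, -0.546], 'ft_torque': [0.036, 0.054, 0.034], 'gripper_width': 1.002}
top [0.445 0.021 1.705] [[0.02, -1.0, -0.02], [-0.99, -0.02, -0.1], [0.1, 0.02, -0.99]] 457.80255912590275
side [ 0.493 -0.912  0.948] [[0.99, -0.1, -0.0], [-0.07, -0.68, -0.73], [0.07, 0.72, -0.69]] 473.100984606969
wrist [0.14  0.613 0.372] [[0.33, 0.94, -0.0], [0.9, -0.32, 0.29], [0.27, -0.1, -0.96]] 299.06922894759145
```

View pics/top0.png

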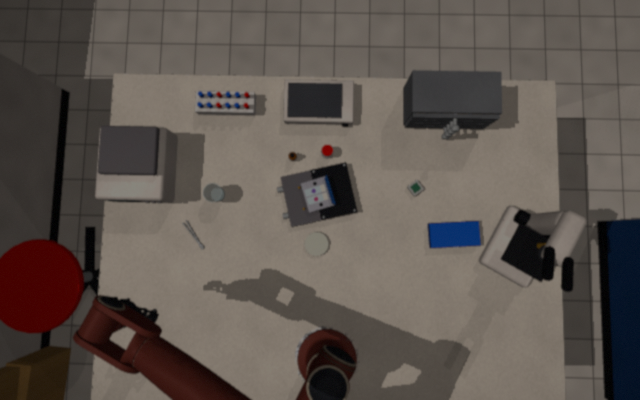

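View pics/side0.png

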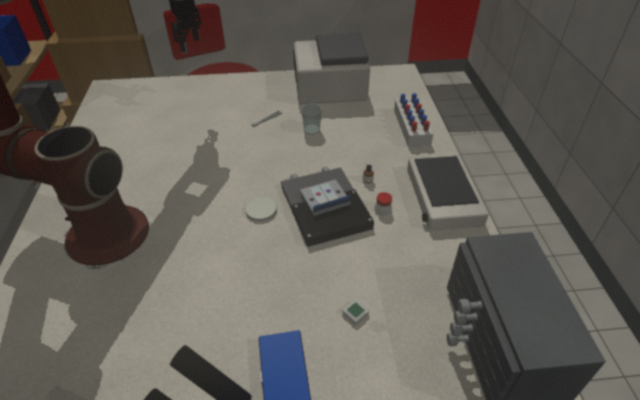

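```bash
python3 - <<'E'
from h import *
save('top0','t0c',(265,140,375,250),7)
save('side0','s0c',(270,150,385,250),6)
E
```

```text
(no output)
```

View pics/t0c.png

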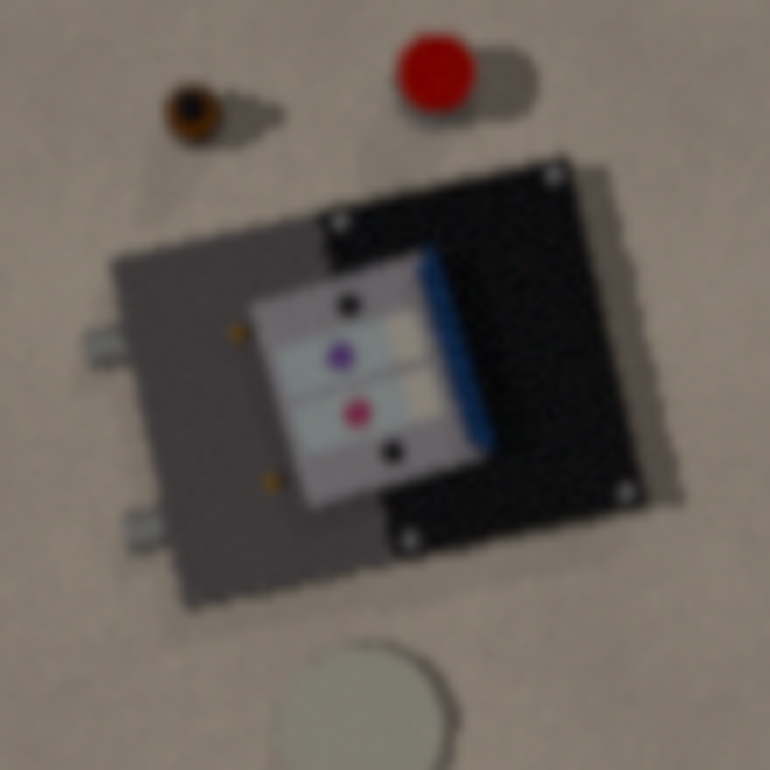

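View pics/s0c.png

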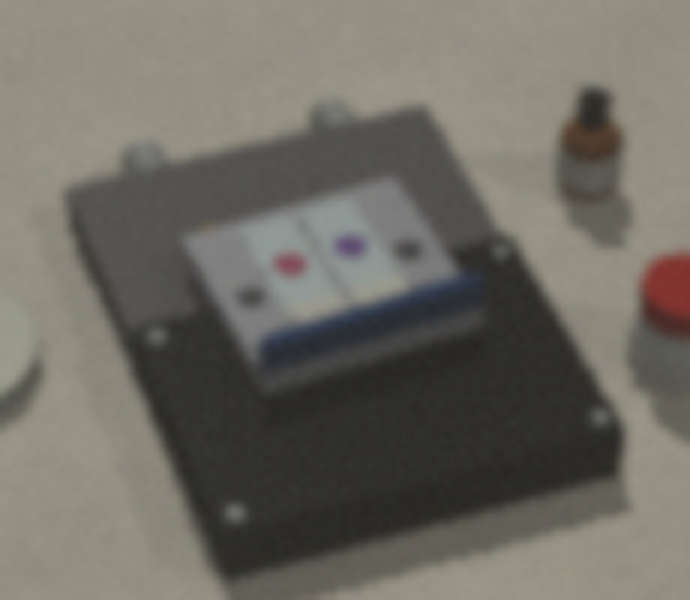

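View pics/wrist0.png

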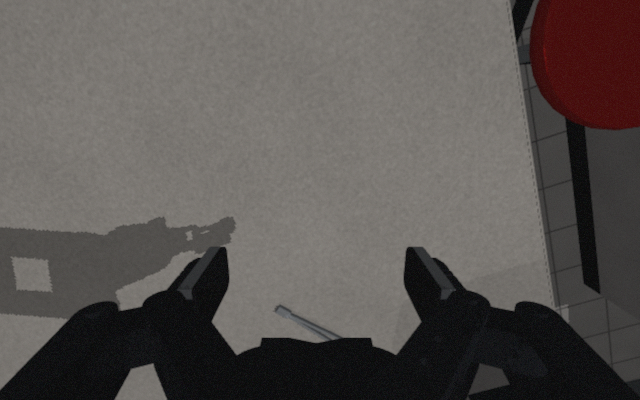

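```bash
cat >> h.py <<'E'
def crop2w(fn,o,s,u,v,z): return px2w(fn,o[0]+(u+.5)/s-.5,o[1]+(v+.5)/s-.5,z)
E
python3 - <<'E'
from h import *
c=lambda u,v,z: crop2w('top0',(265,140),7,u,v,z)
A=c(567,157,.032);B=c(645,500,.032);C=c(112,262,.024);D=c(187,605,.024)
pf=c(238,334,.031);pn=c(272,482,.031)
hf=c(348,305,.044);hn=c(392,452,.044)
lf=c(430,247,.062);ln=c(490,445,.062)
for n,p in zip("A B C D pf pn hf hn lf ln".split(),(A,B,C,D,pf,pn,hf,hn,lf,ln)): print(n,np.round(p,4))
ang=lambda v:np.arctan2(v[1],v[0])
print('stage',(pf+pn)/2,ang(pf-pn),np.linalg.norm(pf-pn),ang(A-B),ang(C-D),np.linalg.norm(A-B))
print('carr',(hf+hn)/2,ang(hf-hn),np.linalg.norm(hf-hn),np.linalg.norm(lf-ln), ang(lf-ln))
# stage from corners
th=(ang(A-B)+ang(C-D))/2; y=np.array([-np.sin(th),np.cos(th)])
print((A+B)[:2]/2+.19*y,(C+D)[:2]/2-.06*y)
E
```

```text
A [ 0.7139 -0.0562  0.032 ]
B [ 0.5338 -0.0997  0.032 ]
C [0.6541 0.1832 0.024 ]
D [0.4741 0.1383 0.024 ]
pf [0.6165 0.115  0.031 ]
pn [0.5391 0.0952 0.031 ]
hf [0.6316 0.0573 0.044 ]
hn [0.5553 0.0327 0.044 ]
lf [0.6606 0.0152 0.062 ]
ln [ 0.5587 -0.0177  0.062 ]
stage [0.57776875 0.10508819 0.031     ] 0.25095847382252395 0.07993558425788179 0.23700742105304595 0.24400174587819357 0.18521056690598633
carr [0.59340529 0.04496092 0.044     ] 0.31185743051808046 0.08017743473714535 0.1070164393528052 0.3121487395062804
[0.57858041 0.10658084] [0.57839647 0.10247998]
```

Request:
move_arm --rows '[{"az":8.1},{"az":8.1},{"az":8.1},{"az":8.1},{"az":8.1},{"az":8.1},{"az":8.0},{"tx":-0.044,"ty":0.0155},{"tx":-0.044,"ty":0.0155},{"tx":-0.044,"ty":0.0155},{"tx":-0.044,"ty":0.0155},{"tx":-0.044,"ty":0.0155}]'

```text
schema error: expected keys tx, ty, tz, ax, ay, az, jaw
```

Request:
move_arm --rows '[{"tx":0,"ty":0,"tz":0,"ax":0,"ay":0,"az":8.1,"jaw":0},{"tx":0,"ty":0,"tz":0,"ax":0,"ay":0,"az":8.1,"jaw":0},{"tx":0,"ty":0,"tz":0,"ax":0,"ay":0,"az":8.1,"jaw":0},{"tx":0,"ty":0,"tz":0,"ax":0,"ay":0,"az":8.1,"jaw":0},{"tx":0,"ty":0,"tz":0,"ax":0,"ay":0,"az":8.1,"jaw":0},{"tx":0,"ty":0,"tz":0,"ax":0,"ay":0,"az":8.1,"jaw":0},{"tx":0,"ty":0,"tz":0,"ax":0,"ay":0,"az":8.0,"jaw":0},{"tx":-0.044,"ty":0.0155,"tz":0,"ax":0,"ay":0,"az":0,"jaw":0},{"tx":-0.044,"ty":0.0155,"tz":0,"ax":0,"ay":0,"az":0,"jaw":0},{"tx":-0.044,"ty":0.0155,"tz":0,"ax":0,"ay":0,"az":0,"jaw":0},{"tx":-0.044,"ty":0.0155,"tz":0,"ax":0,"ay":0,"az":0,"jaw":0}]'

```text
time: 1.25
tool_pos: [0.3023, 0.4258, 0.2245]
tool_rot: [0.001, 0.629, 0.778, -0.005]
contact_force: [1.1, -0.3, 0.9]
gripper_width: 1.001
```

Request:
move_arm --rows '[{"tx":-0.045,"ty":0.0185,"tz":0,"ax":0,"ay":0,"az":0,"jaw":0},{"tx":-0.045,"ty":0.0185,"tz":0,"ax":0,"ay":0,"az":0,"jaw":0},{"tx":-0.045,"ty":0.0185,"tz":0,"ax":0,"ay":0,"az":0,"jaw":0},{"tx":-0.045,"ty":0.0185,"tz":0,"ax":0,"ay":0,"az":0,"jaw":0},{"tx":-0.045,"ty":0.0185,"tz":0,"ax":0,"ay":0,"az":0,"jaw":0},{"tx":-0.045,"ty":0.0185,"tz":0,"ax":0,"ay":0,"az":0,"jaw":0},{"tx":-0.045,"ty":0.0185,"tz":0,"ax":0,"ay":0,"az":0,"jaw":0},{"tx":-0.045,"ty":0.0185,"tz":0,"ax":0,"ay":0,"az":0,"jaw":0},{"tx":-0.045,"ty":0.0185,"tz":0,"ax":0,"ay":0,"az":0,"jaw":0},{"tx":-0.045,"ty":0.0185,"tz":0,"ax":0,"ay":0,"az":0,"jaw":0},{"tx":0,"ty":0,"tz":0,"ax":0,"ay":0,"az":0,"jaw":0}]'

```text
time: 2.35
tool_pos: [0.5829, 0.0055, 0.224]
tool_rot: [0.001, 0.63, 0.776, -0.005]
contact_force: [0.8, 1.2, 0.3]
gripper_width: 1.0
```

```bash
python3 - <<'E'
from h import *
snap('wrist','w1'); s=manip.state(); print(s['time'],s['tool_pos'],s['tool_rot'])
E
```

```text
2.4 [0.58177813 0.00749202 0.2238088 ] [-5.46986209e-06  6.29768064e-01  7.76765404e-01 -5.26238968e-03]
```

View pics/w1.png

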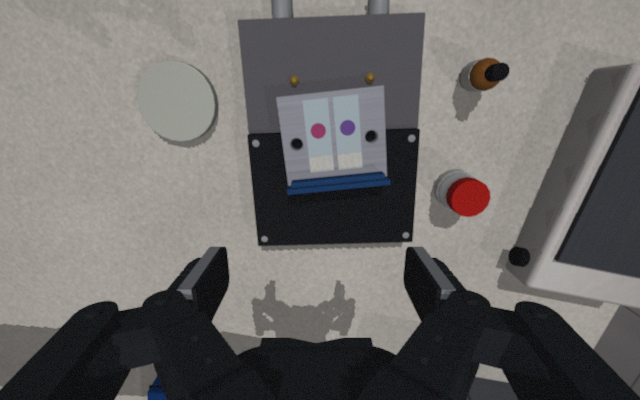

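```bash
python3 - <<'E'
from h import *
save('w1','w1c',(235,55,435,205),4)
E
```

```text
(no output)
```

View pics/w1c.png

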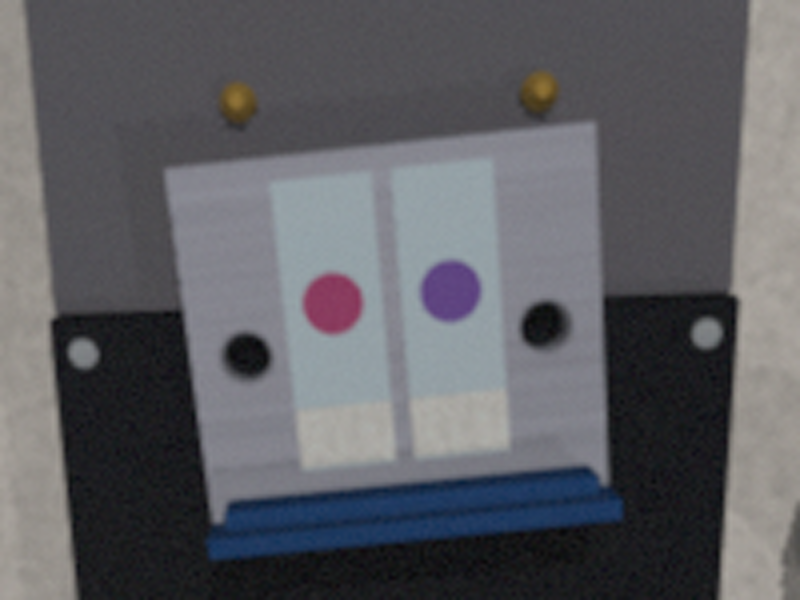

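```bash
cat >> h.py <<'E'
def rel(fn,o,s,pn,pf,hn,hf,zp=.028,zh=.044):
    c=lambda p,z: crop2w(fn,o,s,p[0],p[1],z)
    pn,pf,hn,hf=c(pn,zp),c(pf,zp),c(hn,zh),c(hf,zh)
    ang=lambda v:np.arctan2(v[1],v[0])
    S=(pn+pf)/2;C=(hn+hf)/2;ts=ang(pf-pn);tc=ang(hf-hn)
    ex=np.array([np.cos(ts),np.sin(ts)]);ey=np.array([-ex[1],ex[0]])
    d=(C-S)[:2]
    print('S',S.round(4),'yaw',round(ts,4),'C',C.round(4),'yaw',round(tc,4),'len',np.linalg.norm(pf-pn).round(4),np.linalg.norm(hf-hn).round(4))
    print('carrier in stage: x %.1f y %.1f mm yaw %.4f'%(1e3*d@ex,1e3*d@ey,tc-ts))
    s=manip.state(); q=s['tool_rot']; phi=2*np.arctan2(q[2],q[1])-np.pi/2
    t=s['tool_pos'][:2]-S[:2]; print('tool in stage x %.1f y %.1f z %.1f yaw %.4f'%(1e3*t@ex,1e3*t@ey,1e3*s['tool_pos'][2],phi-ts),'t',s['time'],'F',np.round(s['contact_force'],1))
E
python3 -c "
from h import *
rel('w1',(235,55),4,(238,103),(540,92),(247,356),(545,325))
for p in ((54,316),(737,296)): print(crop2w('w1',(235,55),4,*p,.032))
"
```

```text
S [0.5782 0.1053 0.028 ] yaw 0.2405 C [0.5928 0.0455 0.044 ] yaw 0.3106 len 0.0795 0.0794
carrier in stage: x -0.0 y -61.5 mm yaw 0.0701
tool in stage x -19.8 y -95.8 z 223.8 yaw -0.0322 t 2.4 F [-0.4  0.3 -0.2]
[0.50054613 0.03149923 0.032     ]
[0.68189089 0.0751773  0.032     ]
```

Request:
move_arm --rows '[{"tx":0,"ty":0,"tz":0,"ax":0,"ay":0,"az":-1.9,"jaw":75},{"tx":-0.025,"ty":0.01,"tz":0,"ax":0,"ay":0,"az":0,"jaw":75},{"tx":-0.025,"ty":0.01,"tz":0,"ax":0,"ay":0,"az":0,"jaw":75},{"tx":0,"ty":0,"tz":0.04,"ax":0,"ay":0,"az":0,"jaw":75},{"tx":0,"ty":0,"tz":0.04,"ax":0,"ay":0,"az":0,"jaw":75},{"tx":0,"ty":0,"tz":0.04,"ax":0,"ay":0,"az":0,"jaw":75},{"tx":0,"ty":0,"tz":0,"ax":0,"ay":0,"az":0,"jaw":75},{"tx":0,"ty":0,"tz":0,"ax":0,"ay":0,"az":0,"jaw":75}]'

```text
time: 3.2
tool_pos: [0.6114, -0.0306, 0.1024]
tool_rot: [-0.001, 0.613, 0.79, -0.004]
contact_force: [-0.3, 0.1, 1.2]
gripper_width: 0.706
```

```bash
cat >> h.py <<'E'
def tool(S=(0.5782,0.1053),ts=0.2400):
    s=manip.state(); q=s['tool_rot']; phi=2*np.arctan2(q[2],q[1])-np.pi/2
    ex=np.array([np.cos(ts),np.sin(ts)]);ey=np.array([-ex[1],ex[0]]); t=s['tool_pos'][:2]-np.array(S)
    print('tool in stage x %.1f y %.1f z %.1f yaw %.4f'%(1e3*t@ex,1e3*t@ey,1e3*s['tool_pos'][2],phi-ts),'q',np.round(q,4),'t',s['time'],'F',np.round(s['contact_force'],1),'g',s['gripper_width'])
E
python3 - <<'E'
from h import *
tool(); snap('wrist','w2'); tool()
E
```

```text
tool in stage x -0.1 y -139.8 z 102.4 yaw 0.0107 q [-5.000e-04  6.131e-01  7.900e-01 -3.700e-03] t 3.2 F [-0.3  0.1  1.2] g 0.7061701877935944
tool in stage x -0.6 y -139.6 z 102.0 yaw 0.0108 q [-0.0011  0.6131  0.79   -0.0039] t 3.25 F [-1.2  0.5 -0.7] g 0.7096331440928989
```

View pics/w2.png

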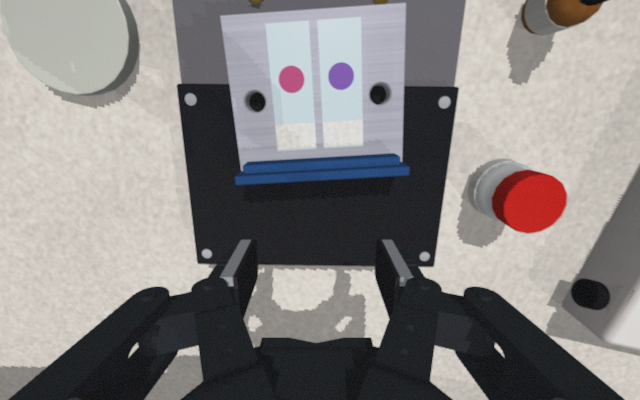

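Request:
move_arm --rows '[{"tx":0,"ty":0,"tz":0.03,"ax":0,"ay":0,"az":0.6,"jaw":75},{"tx":0,"ty":0,"tz":0.025,"ax":0,"ay":0,"az":0,"jaw":75},{"tx":0,"ty":0,"tz":0,"ax":0,"ay":0,"az":0,"jaw":75}]'

```text
time: 3.55
tool_pos: [0.6163, -0.0301, 0.0555]
tool_rot: [0.005, 0.617, 0.787, -0.0]
contact_force: [-0.7, 0.6, 1.0]
gripper_width: 0.703
```

```bash
python3 - <<'E'
from h import *
tool(); snap('wrist','w3'); snap('side','s3',(270,130,400,230),6)
E
```

```text
tool in stage x 4.8 y -140.6 z 55.5 yaw 0.0018 q [ 5.300e-03  6.167e-01  7.872e-01 -3.000e-04] t 3.55 F [-0.7  0.6  1. ] g 0.7029705360817832
```

View pics/w3.png

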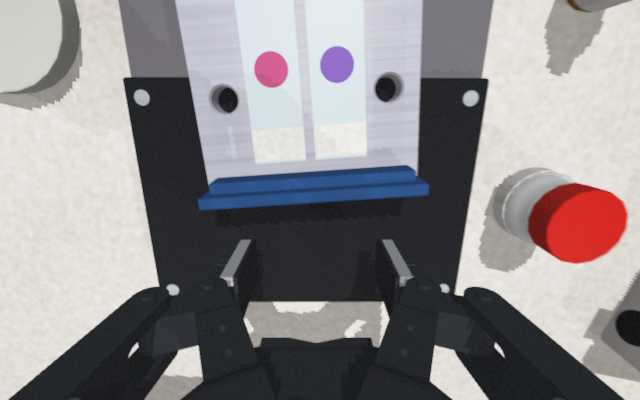

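View pics/s3.png

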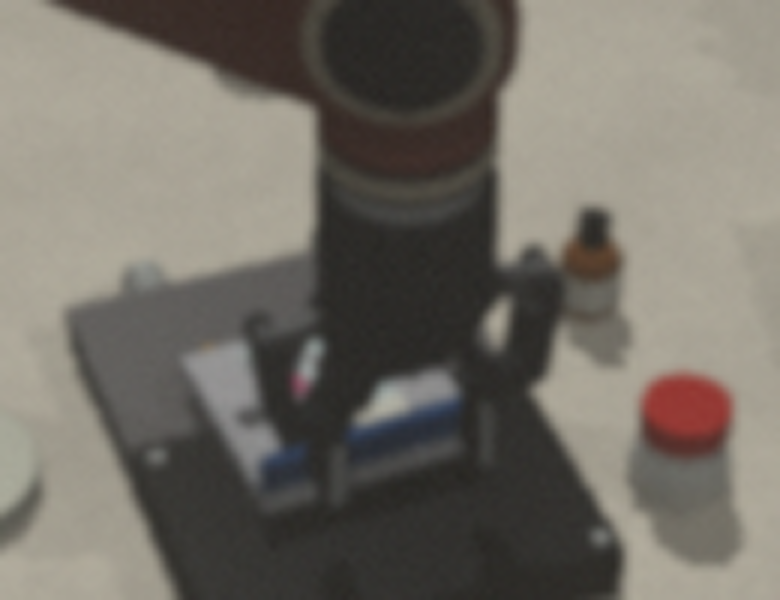

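Request:
move_arm --rows '[{"tx":0,"ty":-0.003,"tz":0.017,"ax":0,"ay":0,"az":0,"jaw":75},{"tx":0,"ty":0,"tz":0,"ax":0,"ay":0,"az":0,"jaw":75}]'

```text
time: 3.85
tool_pos: [0.6187, -0.0317, 0.0455]
tool_rot: [0.011, 0.616, 0.787, 0.003]
contact_force: [-1.4, -0.6, -0.8]
gripper_width: 0.707
```

```bash
python3 - <<'E'
from h import *
tool(); snap('wrist','w4')
E
```

```text
tool in stage x 6.7 y -142.7 z 45.5 yaw 0.0021 q [0.0109 0.6165 0.7873 0.0027] t 3.85 F [-1.4 -0.6 -0.8] g 0.7068348958235806
```

View pics/w4.png

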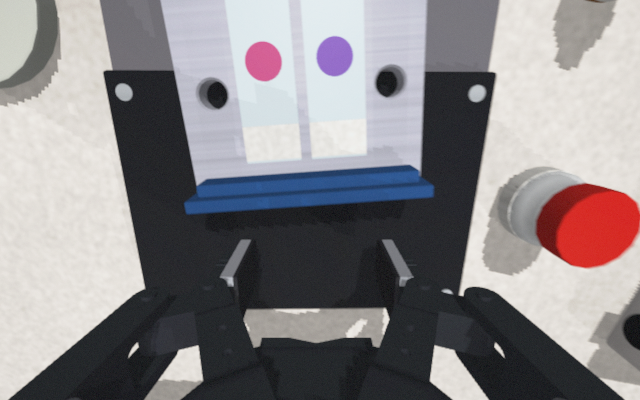

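```bash
python3 - <<'E'
from h import *
from scipy.spatial.transform import Rotation as Ro
s=manip.state(); print(np.round(s['joint_pos'],3),np.round(s['joint_vel'],3))
q=s['tool_rot']; print(Ro.from_quat(np.r_[q[1:],q[0]]).as_matrix().round(3)); tool()
E
```

```text
[-0.169  0.206  1.771 -0.006  1.14  -0.408] [-0.002 -0.009 -0.026 -0.001 -0.003  0.001]
[[-0.24   0.971  0.024]
 [ 0.971  0.24  -0.01 ]
 [-0.015  0.021 -1.   ]]
tool in stage x 8.3 y -143.3 z 47.4 yaw 0.0021 q [0.0125 0.6165 0.7873 0.0036] t 3.9 F [ 1.1 -0.   1. ] g 0.7054091344786928
```

Request:
move_arm --rows '[{"tx":0,"ty":0,"tz":0,"ax":0,"ay":0,"az":0,"jaw":75}]'

```text
time: 4.0
tool_pos: [0.621, -0.0321, 0.0484]
tool_rot: [0.013, 0.617, 0.787, 0.004]
contact_force: [0.1, 0.7, -0.1]
gripper_width: 0.707
```

```bash
python3 - <<'E'
from h import *
for i in range(4):
    tool(); print(manip.state()['joint_pos'].round(4)); manip.grab_frame('top')
E
```

```text
tool in stage x 8.9 y -143.6 z 48.4 yaw 0.0020 q [0.0131 0.6165 0.7872 0.0039] t 4.0 F [ 0.1  0.7 -0.1] g 0.7070512573253208
[-0.1687  0.205   1.7697 -0.0061  1.14   -0.4083]
tool in stage x 8.9 y -143.6 z 48.4 yaw 0.0021 q [0.0132 0.6165 0.7872 0.0039] t 4.05 F [ 0.8 -0.7  0.3] g 0.7040684201072929
[-0.1687  0.2051  1.7696 -0.0062  1.14   -0.4083]
tool in stage x 8.8 y -143.6 z 48.2 yaw 0.0021 q [0.013  0.6165 0.7872 0.0038] t 4.1 F [-1.3 -0.7 -1.1] g 0.7060428232965312
[-0.1687  0.2052  1.7699 -0.0062  1.14   -0.4083]
tool in stage x 8.6 y -143.5 z 48.0 yaw 0.0021 q [0.0129 0.6165 0.7872 0.0038] t 4.15 F [-0.1 -0.9 -0.3] g 0.7032148511945916
[-0.1687  0.2053  1.77   -0.0062  1.14   -0.4083]
```

Request:
move_arm --rows '[{"tx":0,"ty":-0.007,"tz":0.009,"ax":1.2,"ay":0.8,"az":0,"jaw":75}]'

```text
time: 4.3
tool_pos: [0.615, -0.0337, 0.04]
tool_rot: [0.002, 0.616, 0.787, 0.0]
contact_force: [-0.5, 0.8, 0.1]
gripper_width: 0.705
```

```bash
cat >> h.py <<'E'
def full():
    from scipy.spatial.transform import Rotation as Ro
    tool(); q=manip.state()['tool_rot']; R=Ro.from_quat(np.r_[q[1:],q[0]]).as_matrix(); d=R.T@np.array([0,0,-1.])
    print('fix ax %.2f ay %.2f deg'%tuple(np.degrees([-d[1],d[0]])))
E
python3 - <<'E'
from h import *
for i in range(4): full(); manip.grab_frame('top')
E
```

```text
tool in stage x 2.7 y -143.8 z 40.0 yaw 0.0027 q [1.700e-03 6.163e-01 7.875e-01 4.000e-04] t 4.3 F [-0.5  0.8  0.1] g 0.7048853725345647
fix ax 0.15 ay 0.12 deg
tool in stage x 0.3 y -143.6 z 37.2 yaw 0.0020 q [-0.0009  0.6166  0.7873 -0.0011] t 4.35 F [-1.4 -1.  -1.1] g 0.709370592538026
fix ax -0.17 ay -0.00 deg
tool in stage x 0.2 y -143.4 z 36.9 yaw 0.0017 q [-0.0009  0.6167  0.7872 -0.0011] t 4.4 F [-0.  -0.2 -0.1] g 0.7056433208384363
fix ax -0.17 ay 0.00 deg
tool in stage x 0.6 y -143.4 z 37.3 yaw 0.0017 q [-4.000e-04  6.167e-01  7.872e-01 -9.000e-04] t 4.45 F [ 0.5  0.7 -0.1] g 0.7078061528753906
fix ax -0.11 ay 0.02 deg
```

Request:
move_arm --rows '[{"tx":0.004,"ty":0,"tz":0,"ax":0,"ay":0,"az":0,"jaw":75},{"tx":0.004,"ty":0,"tz":0,"ax":0,"ay":0,"az":0,"jaw":75},{"tx":0.004,"ty":0,"tz":0,"ax":0,"ay":0,"az":0,"jaw":75},{"tx":0.004,"ty":0,"tz":0,"ax":0,"ay":0,"az":0,"jaw":75},{"tx":0.003,"ty":0,"tz":0,"ax":0,"ay":0,"az":0,"jaw":75}]'

```text
time: 5.0
tool_pos: [0.6086, -0.0142, 0.0379]
tool_rot: [0.0, 0.617, 0.787, -0.001]
contact_force: [-1.2, -1.3, -1.2]
gripper_width: 0.7
```

```bash
python3 - <<'E'
from h import *
full(); snap('wrist','w5'); full()
E
```

```text
tool in stage x 1.1 y -123.3 z 37.9 yaw 0.0018 q [ 3.000e-04  6.167e-01  7.872e-01 -8.000e-04] t 5.0 F [-1.2 -1.3 -1.2] g 0.6998509922948974
fix ax -0.05 ay 0.08 deg
tool in stage x 1.1 y -122.8 z 37.9 yaw 0.0019 q [ 1.000e-04  6.166e-01  7.873e-01 -6.000e-04] t 5.05 F [ 0.1  0.4 -0.1] g 0.7045384252723345
fix ax -0.05 ay 0.05 deg
```

View pics/w5.png

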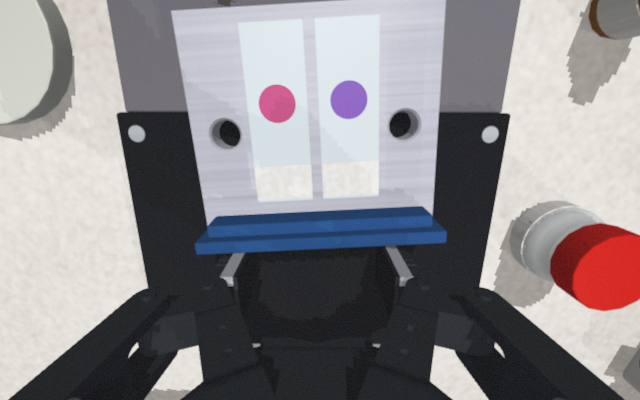

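```bash
cat >> h.py <<'E'
def inst(p,S=(0.5782,0.1053),ts=0.2400):
    ex=np.array([np.cos(ts),np.sin(ts)]);ey=np.array([-ex[1],ex[0]]); d=np.asarray(p)[:2]-np.array(S); return np.array([d@ex,d@ey])
def meas(fn,o,s,screws,holes,zh=.044,ref=None):
    """carrier in stage frame (mm), registered by two step screws"""
    d0=np.load('pics/w1.npz')
    ref=[inst(crop2w('w1',(235,55),4,83,353,.032)),inst(crop2w('w1',(235,55),4,706,333,.032))]
    c=lambda p,z: inst(crop2w(fn,o,s,p[0],p[1],z))
    a,b=c(screws[0],.032),c(screws[1],.032)
    ang=lambda v:np.arctan2(v[1],v[0])
    dt=ang(b-a)-ang(ref[1]-ref[0]); Rm=np.array([[np.cos(dt),np.sin(dt)],[-np.sin(dt),np.cos(dt)]])
    f=lambda p: Rm@(p-(a+b)/2)+(ref[0]+ref[1])/2
    h=[c(p,zh) for p in holes]; g=[f(p) for p in h]
    print('screw ref',np.round(ref,4).tolist(),'now',np.round([a,b],4).tolist())
    for n,k in (('raw',h),('reg',g)):
        m=(k[0]+k[1])/2*1e3; print(n,'carrier x %.1f y %.1f yaw %.4f len %.1f'%(m[0],m[1],ang(k[1]-k[0]),1e3*np.linalg.norm(k[1]-k[0])))
E
python3 - <<'E'
from h import *
save('w5','w5c',(125,95,325,245),4); save('w5','w5d',(320,95,520,245),4)
E
```

```text
(no output)
```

View pics/w5c.png

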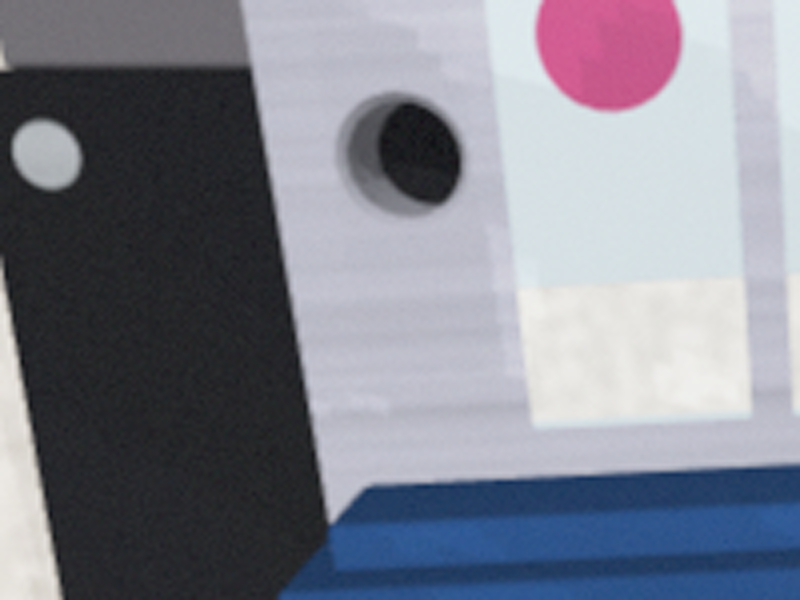

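View pics/w5d.png

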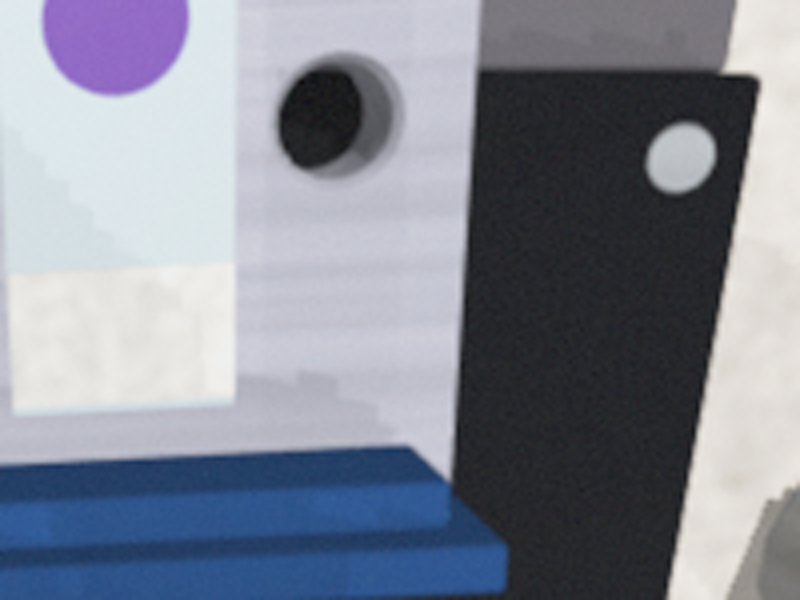

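```bash
cat >> h.py <<'E'
def un(o,s,u,v): return (o[0]+(u+.5)/s-.5,o[1]+(v+.5)/s-.5)
E
python3 - <<'E'
from h import *
A=(125,95);B=(320,95)
meas('w5',(0,0),1,[un(A,4,47,154),un(B,4,681,158)],[un(A,4,401,154),un(B,4,340,118)])
E
```

```text
screw ref [[-0.0859, -0.0635], [0.0857, -0.0636]] now [[-0.0856, -0.0636], [0.086, -0.0637]]
raw carrier x 0.9 y -60.4 yaw 0.0511 len 79.9
reg carrier x 0.6 y -60.4 yaw 0.0513 len 79.9
```

Request:
move_arm --rows '[{"tx":0.003,"ty":0,"tz":0,"ax":0,"ay":0,"az":0,"jaw":75},{"tx":0.003,"ty":0,"tz":0,"ax":0,"ay":0,"az":0,"jaw":75},{"tx":0.003,"ty":0,"tz":0,"ax":0,"ay":0,"az":0,"jaw":75},{"tx":0.003,"ty":0,"tz":0,"ax":0,"ay":0,"az":0,"jaw":75}]'

```text
time: 5.45
tool_pos: [0.6058, -0.0023, 0.0382]
tool_rot: [0.001, 0.617, 0.787, -0.001]
contact_force: [-0.5, -1.7, 0.6]
gripper_width: 0.706
```

```bash
python3 - <<'E'
from h import *
full(); snap('wrist','w6'); full()
E
```

```text
tool in stage x 1.2 y -111.0 z 38.2 yaw 0.0019 q [ 0.0011  0.6166  0.7873 -0.0011] t 5.45 F [-0.5 -1.7  0.6] g 0.7062132529905509
fix ax -0.02 ay 0.18 deg
tool in stage x 1.3 y -110.5 z 38.2 yaw 0.0022 q [ 0.001   0.6165  0.7874 -0.0009] t 5.5 F [ 0.1 -0.8 -0.1] g 0.7071504741465475
fix ax -0.02 ay 0.15 deg
```

View pics/w6.png

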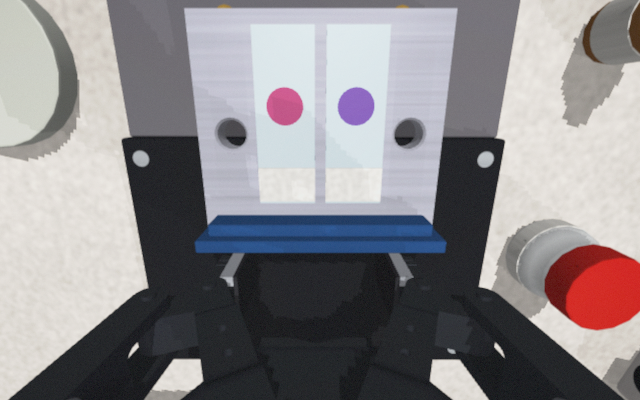

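```bash
python3 - <<'E'
from h import *
a=cv2.imread('pics/w6_raw.png')
L=cv2.resize(a[95:195,125:265],None,fx=5.5,fy=5.5,interpolation=cv2.INTER_CUBIC)[:, :]
save('w6','w6c',(125,110,325,185),4); save('w6','w6d',(320,110,520,185),4)
cv2.imwrite('pics/w6e.png',np.vstack([cv2.imread('pics/w6c.png'),cv2.imread('pics/w6d.png')]))
E
```

```text
(no output)
```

View pics/w6e.png

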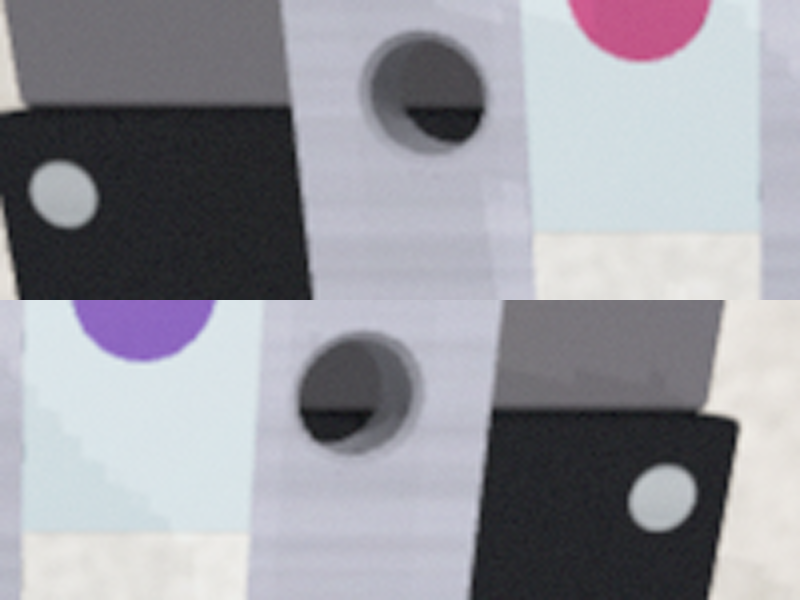

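```bash
python3 - <<'E'
from h import *
A=(125,110);B=(320,110)
meas('w6',(0,0),1,[un(A,4,64,194),un(B,4,662,198)],[un(A,4,424,93),un(B,4,360,93)])
E
```

```text
screw ref [[-0.0859, -0.0635], [0.0857, -0.0636]] now [[-0.0856, -0.0636], [0.086, -0.0637]]
raw carrier x 3.6 y -50.0 yaw 0.0023 len 79.9
reg carrier x 3.3 y -49.9 yaw 0.0025 len 79.9
```

Request:
move_arm --rows '[{"tx":0.003,"ty":-0.0005,"tz":0,"ax":0,"ay":0,"az":0,"jaw":75},{"tx":0.003,"ty":-0.0005,"tz":0,"ax":0,"ay":0,"az":0,"jaw":75},{"tx":0.003,"ty":-0.0005,"tz":0,"ax":0,"ay":0,"az":0,"jaw":75},{"tx":0.003,"ty":-0.0005,"tz":0,"ax":0,"ay":0,"az":0,"jaw":75},{"tx":0.003,"ty":-0.0005,"tz":0,"ax":0,"ay":0,"az":0,"jaw":75}]'

```text
time: 6.0
tool_pos: [0.5996, 0.0132, 0.0382]
tool_rot: [0.001, 0.617, 0.787, -0.001]
contact_force: [0.2, -1.7, 0.3]
gripper_width: 0.706
```

```bash
cat >> h.py <<'E'
def duo(fn,A,B,w=200,h=75):
    save(fn,fn+'c',(A[0],A[1],A[0]+w,A[1]+h),4); save(fn,fn+'d',(B[0],B[1],B[0]+w,B[1]+h),4)
    cv2.imwrite('pics/'+fn+'e.png',np.vstack([cv2.imread('pics/'+fn+'c.png'),cv2.imread('pics/'+fn+'d.png')]))
E
python3 - <<'E'
from h import *
full(); snap('wrist','w7'); full(); duo('w7',(125,110),(320,110))
E
```

```text
tool in stage x -1.1 y -94.5 z 38.2 yaw 0.0016 q [ 1.300e-03  6.167e-01  7.872e-01 -6.000e-04] t 6.0 F [ 0.2 -1.7  0.3] g 0.7057808583023337
fix ax 0.03 ay 0.16 deg
tool in stage x -1.2 y -94.1 z 38.2 yaw 0.0018 q [ 1.000e-03  6.166e-01  7.872e-01 -5.000e-04] t 6.05 F [ 1.2 -0.2  0.7] g 0.7063555039096816
fix ax 0.02 ay 0.13 deg
```

View pics/w7.png

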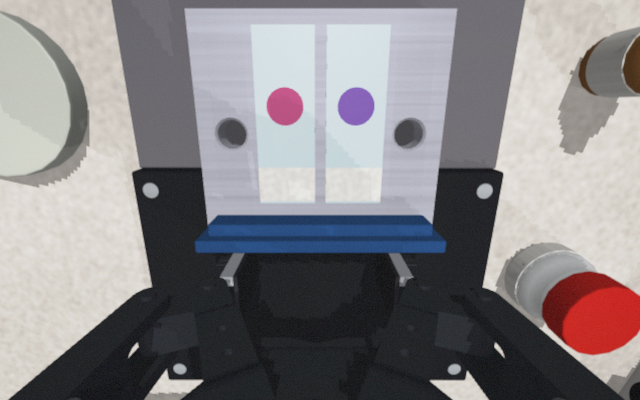

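View pics/w7e.png

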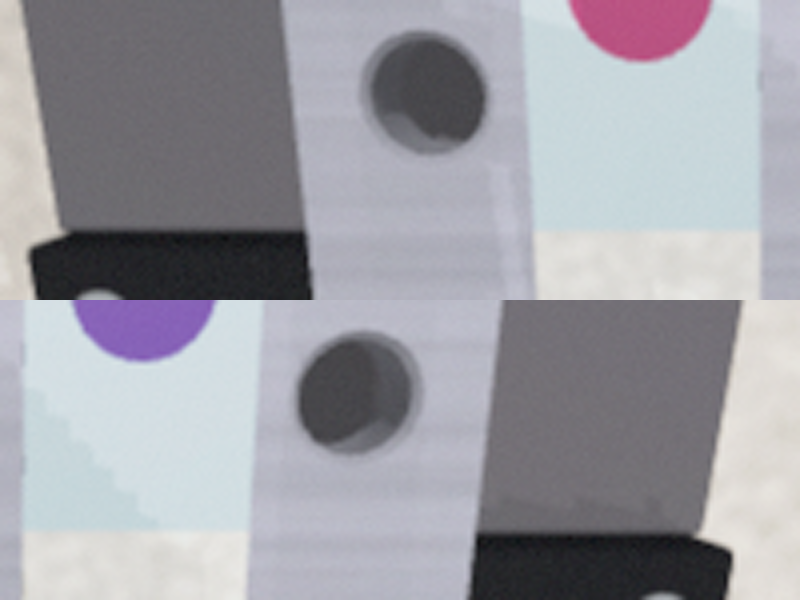

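```bash
python3 - <<'E'
from h import *
A=(125,110);B=(320,110)
save('w7','w7f',(135,180,165,200),20)
cv2.imwrite('pics/w7g.png',np.hstack([cv2.imread('pics/w7_raw.png')[180:200,140:160],cv2.imread('pics/w7_raw.png')[180:200,475:495]]).repeat(20,0).repeat(20,1))
meas('w7',(0,0),1,[(150.3,190.3),(484.7,191)],[un(A,4,424,93),un(B,4,360,93)])
E
```

```text
screw ref [[-0.0859, -0.0635], [0.0857, -0.0636]] now [[-0.0857, -0.0637], [0.0862, -0.0638]]
raw carrier x 1.2 y -33.5 yaw 0.0018 len 79.9
reg carrier x 0.9 y -33.4 yaw 0.0019 len 79.9
```

View pics/w7g.png

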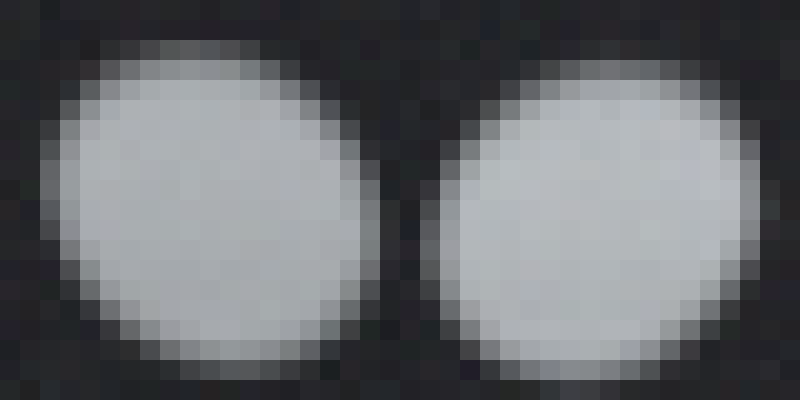

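Request:
move_arm --rows '[{"tx":0.003,"ty":-0.0002,"tz":0,"ax":0,"ay":0,"az":0,"jaw":75},{"tx":0.003,"ty":-0.0002,"tz":0,"ax":0,"ay":0,"az":0,"jaw":75},{"tx":0.003,"ty":-0.0002,"tz":0,"ax":0,"ay":0,"az":0,"jaw":75},{"tx":0.003,"ty":-0.0002,"tz":0,"ax":0,"ay":0,"az":0,"jaw":75},{"tx":0.003,"ty":-0.0002,"tz":0,"ax":0,"ay":0,"az":0,"jaw":75},{"tx":0.003,"ty":-0.0002,"tz":0,"ax":0,"ay":0,"az":0,"jaw":75}]'

```text
time: 6.65
tool_pos: [0.5934, 0.0321, 0.0381]
tool_rot: [0.001, 0.617, 0.787, -0.001]
contact_force: [0.5, -1.1, -0.6]
gripper_width: 0.705
```

```bash
python3 - <<'E'
from h import *
full(); snap('wrist','w8'); full(); duo('w8',(150,110),(300,110))
E
```

```text
tool in stage x -2.6 y -74.7 z 38.1 yaw 0.0017 q [ 1.100e-03  6.167e-01  7.872e-01 -6.000e-04] t 6.65 F [ 0.5 -1.1 -0.6] g 0.7053592620559552
fix ax 0.02 ay 0.14 deg
tool in stage x -2.7 y -74.2 z 38.0 yaw 0.0020 q [ 9.000e-04  6.166e-01  7.873e-01 -5.000e-04] t 6.7 F [ 1.   0.3 -0.3] g 0.7002382556263748
fix ax 0.01 ay 0.12 deg
```

View pics/w8.png

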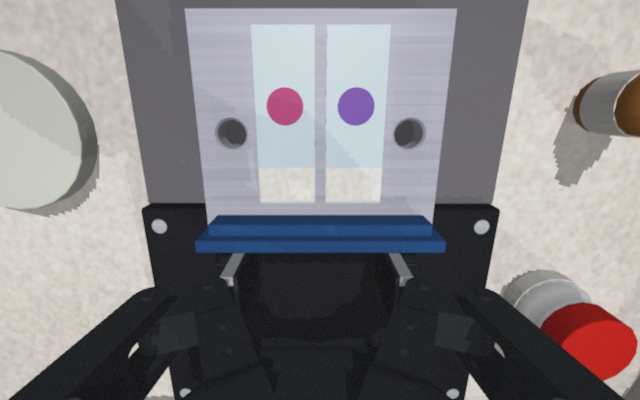

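View pics/w8e.png

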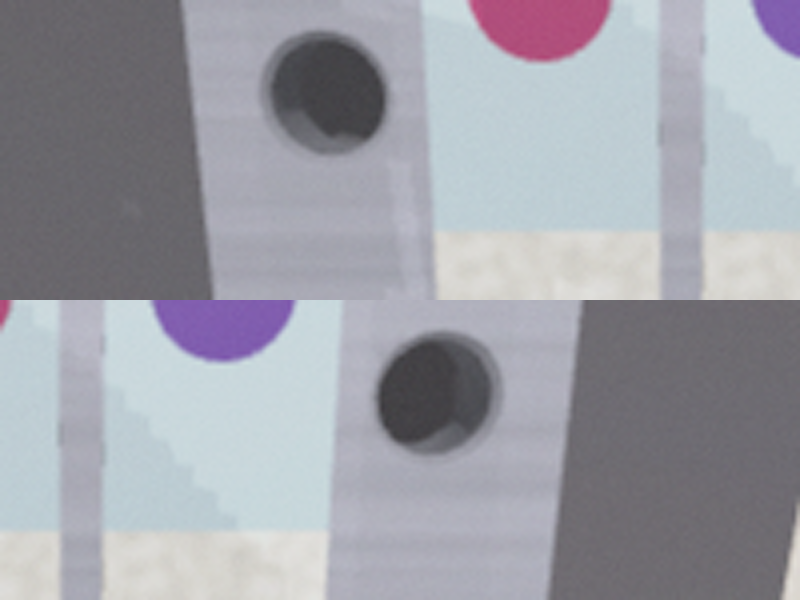

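```bash
python3 - <<'E'
from h import *
A=(150,110);B=(300,110)
r=cv2.imread('pics/w8_raw.png')
cv2.imwrite('pics/w8g.png',np.hstack([r[216:236,150:170],r[216:236,472:492]]).repeat(20,0).repeat(20,1))
meas('w8',(0,0),1,[(159,226.5),(482,227)],[un(A,4,324,93),un(B,4,440,93)])
E
```

```text
screw ref [[-0.0859, -0.0635], [0.0857, -0.0636]] now [[-0.0857, -0.0638], [0.0864, -0.0638]]
raw carrier x -0.3 y -13.7 yaw 0.0019 len 79.9
reg carrier x -0.7 y -13.4 yaw 0.0013 len 79.9
```

View pics/w8g.png

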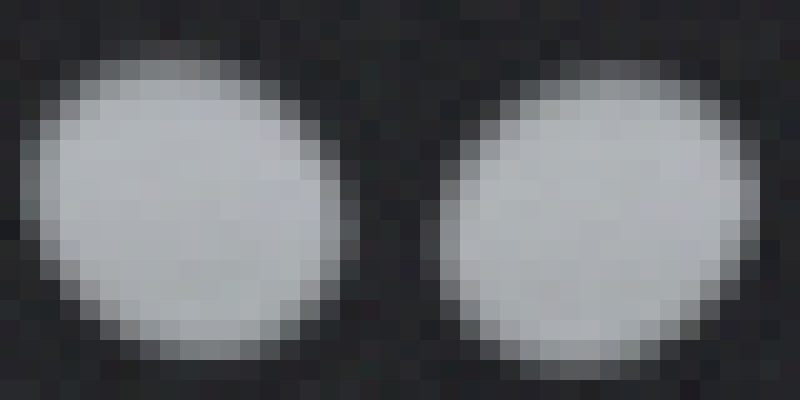

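Request:
move_arm --rows '[{"tx":0.003,"ty":0.0002,"tz":0,"ax":0,"ay":0,"az":0,"jaw":75},{"tx":0.003,"ty":0.0002,"tz":0,"ax":0,"ay":0,"az":0,"jaw":75},{"tx":0.002,"ty":0.0001,"tz":0,"ax":0,"ay":0,"az":0,"jaw":75}]'

```text
time: 7.0
tool_pos: [0.5916, 0.0409, 0.038]
tool_rot: [0.001, 0.617, 0.787, -0.001]
contact_force: [0.5, -1.8, 0.4]
gripper_width: 0.707
```

```bash
python3 - <<'E'
from h import *
full(); snap('wrist','w9'); full(); duo('w9',(150,110),(300,110))
E
```

```text
tool in stage x -2.3 y -65.7 z 38.0 yaw 0.0019 q [ 8.000e-04  6.166e-01  7.873e-01 -7.000e-04] t 7.0 F [ 0.5 -1.8  0.4] g 0.706779605416945
fix ax -0.01 ay 0.13 deg
tool in stage x -2.3 y -65.3 z 38.0 yaw 0.0020 q [ 6.000e-04  6.166e-01  7.873e-01 -6.000e-04] t 7.05 F [ 0.2 -0.3  0.3] g 0.706003975700488
fix ax -0.01 ay 0.09 deg
```

View pics/w9.png

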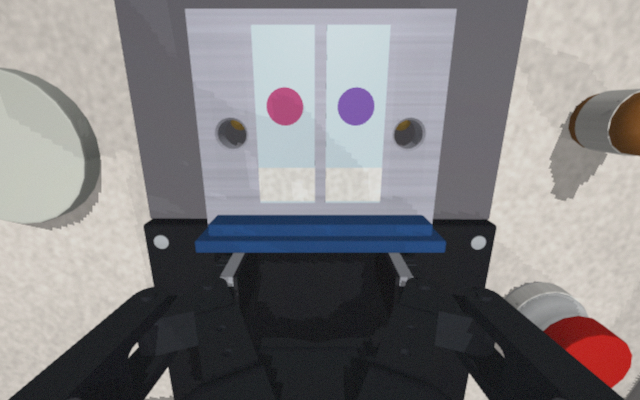

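View pics/w9e.png

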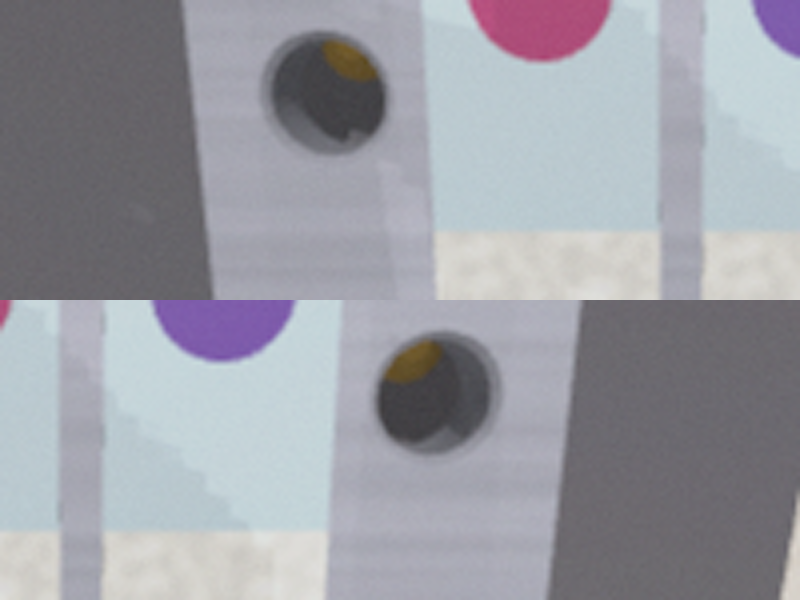

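Request:
move_arm --rows '[{"tx":0.002,"ty":0,"tz":0,"ax":0,"ay":0,"az":0,"jaw":75},{"tx":0.0015,"ty":0,"tz":0,"ax":0,"ay":0,"az":0,"jaw":75}]'

```text
time: 7.25
tool_pos: [0.5904, 0.0455, 0.038]
tool_rot: [0.0, 0.617, 0.787, -0.0]
contact_force: [-0.7, 1.5, -0.1]
gripper_width: 0.707
```

```bash
python3 - <<'E'
from h import *
full(); snap('wrist','w10'); full(); duo('w10',(150,110),(300,110))
E
```

```text
tool in stage x -2.3 y -61.0 z 38.0 yaw 0.0018 q [ 1.000e-04  6.167e-01  7.872e-01 -2.000e-04] t 7.25 F [-0.7  1.5 -0.1] g 0.7066386681439736
fix ax -0.01 ay 0.02 deg
tool in stage x -2.4 y -60.8 z 37.9 yaw 0.0020 q [ 0.000e+00  6.166e-01  7.873e-01 -2.000e-04] t 7.3 F [ 0.2 -0.3  0. ] g 0.7056549208530426
fix ax -0.02 ay 0.02 deg
```

View pics/w10.png

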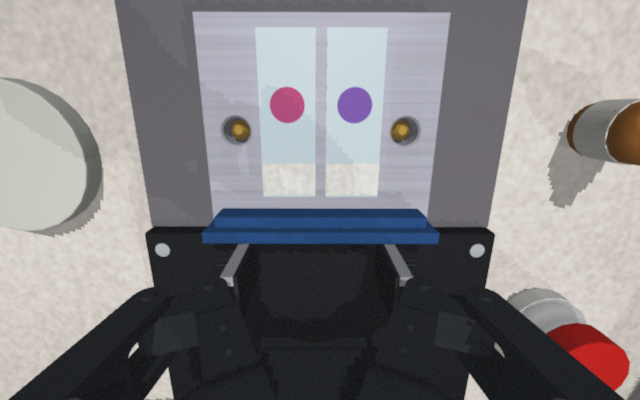

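View pics/w10e.png

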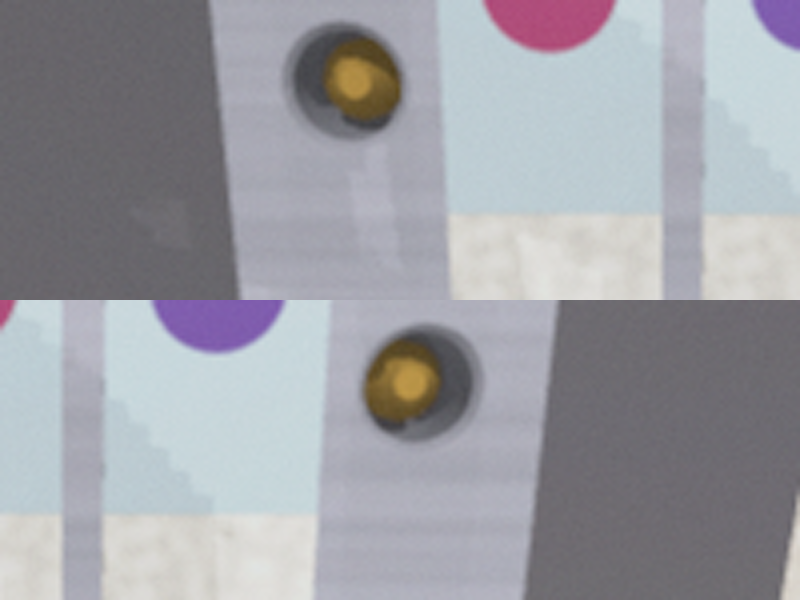

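```bash
python3 - <<'E'
from h import *
A=(150,110);B=(300,110)
meas('w10',(0,0),1,[(162.2,249.7),(477.5,250.2)],[un(A,4,344,81),un(B,4,423,83)],zh=.036)
for n,o,p in (('pn',A,(353,79)),('pf',B,(411,82))): print(n,inst(px2w('w10',*un(o,4,*p),.0315)).round(4))
for zh in (.036,.044):
  for n,o,p in (('hn',A,(344,81)),('hf',B,(423,83))): print(n,inst(px2w('w10',*un(o,4,*p),zh)).round(4))
E
```

```text
screw ref [[-0.0859, -0.0635], [0.0857, -0.0636]] now [[-0.0857, -0.0637], [0.0864, -0.0636]]
raw carrier x 0.3 y 0.6 yaw -0.0008 len 80.0
reg carrier x -0.1 y 0.8 yaw -0.0017 len 80.0
pn [-0.0398  0.0006]
pf [0.0401 0.0004]
hn [-0.0397  0.0007]
hf [0.0403 0.0006]
hn [-0.0376  0.0012]
hf [0.0379 0.0012]
```

Request:
move_arm --rows '[{"tx":-0.01,"ty":0,"tz":0,"ax":0,"ay":0,"az":0,"jaw":75},{"tx":-0.02,"ty":0,"tz":0,"ax":0,"ay":0,"az":0,"jaw":75},{"tx":0,"ty":0,"tz":-0.03,"ax":0,"ay":0,"az":0,"jaw":75},{"tx":-0.01,"ty":0,"tz":-0.04,"ax":0,"ay":0,"az":0,"jaw":75},{"tx":-0.01,"ty":0,"tz":-0.04,"ax":0,"ay":0,"az":0,"jaw":75},{"tx":0,"ty":0,"tz":0,"ax":0,"ay":0,"az":0,"jaw":75},{"tx":0,"ty":0,"tz":0,"ax":0,"ay":0,"az":0,"jaw":75}]'

```text
time: 8.0
tool_pos: [0.602, -0.0077, 0.1499]
tool_rot: [-0.002, 0.617, 0.787, -0.001]
contact_force: [-0.6, 0.1, -1.1]
gripper_width: 0.709
```

```bash
python3 - <<'E'
from h import *
full(); snap('wrist','w11'); snap('side','s11',(270,130,400,230),6); snap('top','t11')
E
```

```text
tool in stage x -3.8 y -115.4 z 149.9 yaw 0.0014 q [-0.0018  0.6168  0.7871 -0.0014] t 8.0 F [-0.6  0.1 -1.1] g 0.7091392743994084
fix ax -0.26 ay -0.06 deg
```

View pics/w11.png

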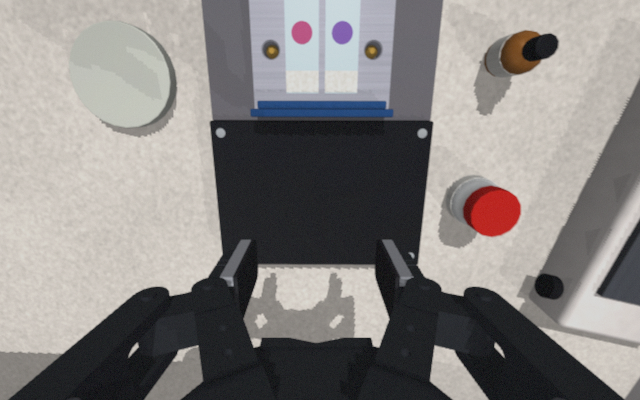

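View pics/s11.png

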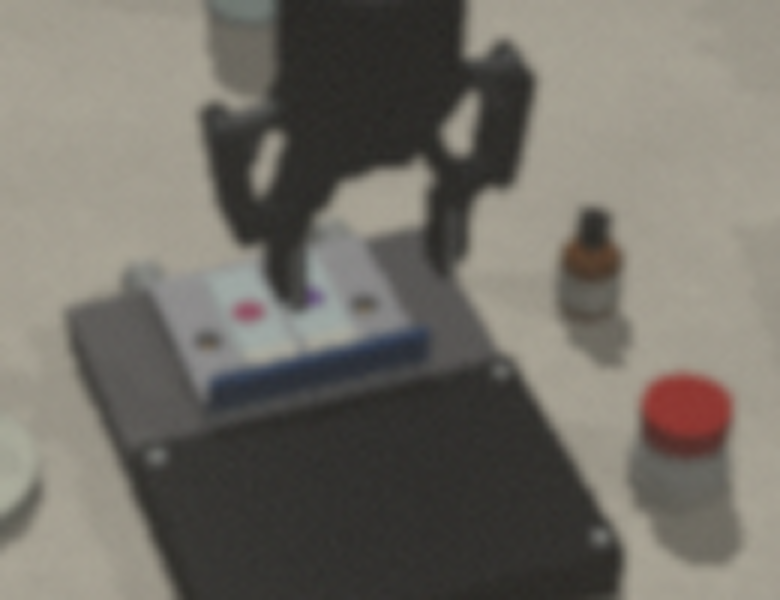

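View pics/t11.png

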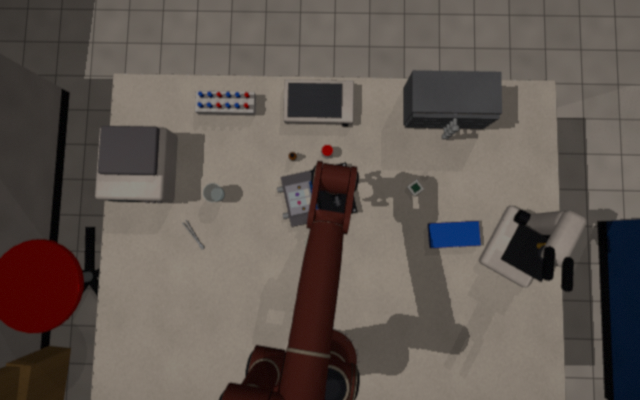

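```bash
python3 - <<'E'
from h import *
save('w11','w11c',(240,10,400,125),5)
E
```

```text
(no output)
```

View pics/w11c.png

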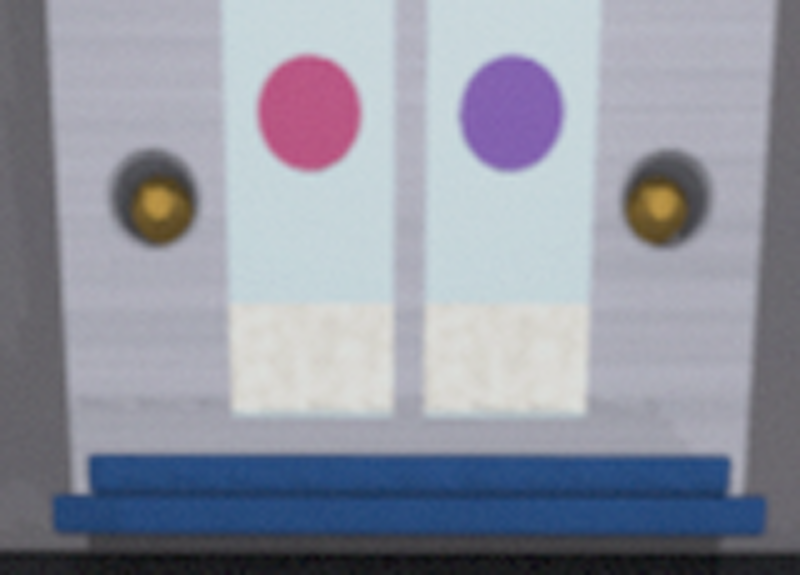

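The close view shows both pin tips inside the holes, at (160,203) and (661,203). The hole rims are at (154,197) and (667,198), symmetric left to right, and there is a clear strip of seat behind the lip.

```bash
python3 - <<'E'
from h import *
o=(240,10);f=lambda p,z: inst(px2w('w11',*un(o,5,*p),z)).round(4)
print(f((160,203),.0315),f((661,203),.0315),f((154,197),.036),f((667,198),.036))
manip.job_done()
E
```

```text
[-0.0392 -0.0001] [ 0.0403 -0.0001] [-0.0394 -0.    ] [ 0.0405 -0.0001]
the job is handed in; nothing more can be done
```

I pushed the carrier off the deck with two spread fingertips behind its blue lip, and both holes dropped over the pins. I then backed the fingers away, raised the tool, and handed the job in at about 8 s.

- **Push:** The push straightened the plate from 0.07 rad to about 0. That left it 3.3 mm off sideways, and I corrected this with a slightly slanted push. I did not pinch or lift the plate.
- **Last checks:** In the final wrist picture both holes are within about 0.3 mm of their pins. The hole spacing comes out at 80 mm only if the plate is at seat height, so it is fully down. The side view shows it lying flat on the seat, clear of the step.
- **Surroundings:** The fingers were clear of everything, and no bystander had visibly moved.
- **Disagreements:** None of the checks failed. Two ways of measuring the plate's sideways position from the wrist pictures differed by about 0.4 mm, within the stated calibration error.

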